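Fit the square insert into the block heater and close its retaining bar

TASK

Take the aluminium insert that fits the heater's empty square well from the sloping stand and lower it into the well until it sits flush; set it in rather than dropping it. Once you have let go of it, swing the retaining bar over its edge, fully home against the stop. Leave everything else standing where it is.

Things in the scene. Friction and masses are not known exactly. Their poses are not given: they have to be found in the camera images.
- square_insert: bare aluminium heating insert: a square plate 74 x 74 x 22 mm with a solid grip tab standing on its middle (36 mm along its x, 14 mm thick along its y, 42 mm tall, so its top is 64 mm above the underside). Mass about 0.3 kg. Origin: centre of the underside; z is the plate's normal, pointing out through the tab. It starts lying on the sloping stand
- round_insert: spare insert like the square one, but a round plate of 74 mm diameter, 22 mm thick, same tab; origin at the centre of the underside, z out through the tab. It lies beside the square one on the stand and stays there (which of the two is left or right varies)
- stand: fixed white stand, 210 mm wide (y), whose top slopes at 30 degrees down towards its -x side, where a 16 mm high lip stops the inserts. Origin: centre of its footprint on the table; the two inserts lie 100 mm apart, centred 75 mm above the table, tabs square to the slope
- heater: fixed white block heater, 210 mm (x) by 250 mm (y), steel top face 90 mm above the table. Origin: centre of its footprint. A round well at its +y side is already filled by a fixed round insert whose tab stands 42 mm above the top face; the square well at its -y side is empty
- well (a point): centre of the floor of the empty square well, 22 mm below the heater's top face (an insert sits flush in it). The well is 78 x 78 mm with a 3 mm chamfer at the mouth; its x and y axes are parallel to the sides
- latch (a joint): steel retaining bar on the heater, turning about an upright pivot: 0 = swung out clear of the well (bar along the heater's -y), 1.571 = closed against its stop (bar along the heater's +x, above the edge of the square well). rad, anticlockwise seen from above. The bar is 14 mm wide and 8 mm thick, 4 mm above the top face. It turns stiffly and stays where it is left
- latch_hinge (a point): point on the bar's pivot axis, 8 mm above the heater's top face; the pivot is 58 mm towards the heater's -x and 32 mm towards its -y from the well's centre
- latch_pin (a point): upright round steel pin (16 mm diameter, 45 mm tall, top 57 mm above the heater's top face) at the free end of the bar, 115 mm from the pivot. The point is on the pin's axis, 35 mm above the heater's top face
- beaker: empty glass beaker, 70 mm wide, 95 mm tall; origin under its centre
- flask: round glass flask in a cork ring, 90 mm wide, 140 mm tall; origin under its centre
- reagent: amber reagent bottle, 60 mm wide, 120 mm tall; origin under its centre
- jar: white plastic jar, 64 mm wide, 75 mm tall; origin under its centre
- washbottle: white plastic bottle, 60 mm wide, 150 mm tall; origin under its centre
- dish: flat closed glass dish, 90 mm wide, 16 mm tall; origin under its centre
- spatula: steel spatula, 180 mm long, lying on the table; origin under its middle
Not all that is in view belongs to the job. Leave any pink look-alike of the square_insert alone.

How it is judged (in metres and radians):
On the way, in this order (a step that is already met when the one before it is completed fails the run):
1. the square insert has been lifted off the stand (distance of square_insert from where it was at the start of the episode above 0.08 m and contact force between the fingers and square_insert above 0.5 N), for 0.1 s.
2. the square insert sits flush in the well, released, with the bar still swung out (horizontal distance between square_insert and well below 0.005 m and z of square_insert in the frame of well between -0.003 and 0.003 m and angle between square_insert's own z axis and vertical below 0.05 rad and contact force between the fingers and square_insert below 0.1 N and value of joint latch below 0.8 rad), for 0.2 s.
At the end, for the whole second after the job is handed in: the square insert sits in the square well, within 5 mm of its centre, its underside within 3 mm of the well's floor, level to 0.05 rad, at rest and released, and the retaining bar is at more than 1.45 rad (its stop is at 1.571) (horizontal distance between square_insert and well below 0.005 m and z of square_insert in the frame of well between -0.003 and 0.003 m and angle between square_insert's own z axis and vertical below 0.05 rad and contact force between the fingers and square_insert below 0.1 N and linear speed of square_insert below 0.02 m/s and value of joint latch above 1.45 rad); the robot touches nothing.
It fails at once if the square insert is dropped (falls free faster than 0.45 m/s, about 10 mm) (contact force between the fingers and square_insert below 0.01 N and linear speed of square_insert above 0.45 m/s).
It fails at once if a bystander or the spare round insert is shifted by more than 25 mm (distance of any of round_insert, beaker, flask, reagent, jar, washbottle, dish, spatula from where it was at the start of the episode above 0.025 m).
It fails at once if a standing vessel is tipped by more than 0.5 rad (angle between any of beaker, flask, reagent, jar, washbottle's own z axis and vertical above 0.5 rad).
It also fails if it takes over 64 s, if anything falls off the work surface, if the arm or the gripper's body presses on something with over 40 N, if the wrist force passes 120 N, or if a joint passes its speed limit or range.

ROBOT

A 6-joint arm with a two-finger parallel gripper is mounted at the origin on the work surface. World frame = base frame: x ahead of the robot, y to its left, z up, the work surface at z = 0. Lengths are in mm, angles in rad, forces in N, time in s.
With the tool pointing down it reaches from about 400 to 925 mm from the base axis. Payload 12.5 kg.
Tool frame: the origin (TCP) lies midway between the tips of the shut fingers; the grasp point (between the pads) lies behind it (ctrl.grasp_offset is the z of the grasp point in the tool frame, in mm); z points along the fingers, y is the line along which they close (so a half turn about z gives the same grasp; the last joint's range is limited). The gripper opens to 95 mm and grips with 3 to 60 N. Pads are 20 mm wide; open, the fingers measure 119 mm over their backs; the gripper's body (75 mm by 180 mm) begins 59 mm behind the grasp point.
Start: joints at [1.157, 0.491, 1.559, -0, 1.092, -0.106], TCP at [189.336, 595.653, 185.161] pointing down, gripper open.
Joint ranges: [-3.1, 3.1], [-0.84, 2.19], [0.05, 2.79], [-1.13, 4.28], [0.06, 2.93], [-2.69, 2.69]. Speed limits (rad/s): [2.22, 2.22, 2.79, 3.14, 3.14, 3.14].

INTERFACE

Orientations are given as [roll, pitch, yaw] about the fixed x, y, z axes, in that order (R = Rz(yaw) Ry(pitch) Rx(roll)).
In Python, from station import ctrl gives the robot as it stands. The module is installed in compiled form; this text tells all that it offers.
- The arm moves only by the tool step_arm, never from a script. Its argument "steps" is a list of rows, each a list of 7 numbers: the turn, a rotation vector about the world's x, y, z in rad, then the shift along the world's x, y, z in cm, then the finger opening in cm, from 0 to 9.51. In form: [[ax, ay, az, x, y, z, jaw], ...]. A call has 1 to 8 rows; each row is the pose to reach, as a shift and turn from the pose commanded when the call began; what a row does not reach only later rows make up. A row lasts 1/8 s, in which the tool goes at most 62.5 mm and 10.7 degrees, less where a joint would pass 70% of its speed; a pose out of reach is approached as far as the arm can. A call with a gripper value outside its range is refused whole. The fingers move at their own pace and stop on an object; the grip force is fixed at half the most. Time passes only in rows, so rows that repeat a pose let the fingers close. It gives the time, the measured TCP pose, the force, the opening and the grip force at its end, in the units of the state.
- ctrl.sense(): the state, without advancing time (a new reading comes with each control period).
- ctrl.grab_frame(name): name is "side" or "top" or "wrist"; returns a dict with "color" (384x512x3 uint8, blue, green, red), "z_map" (384x512 float32, mm along the optical axis (not along the pixel's ray), 0 where there is no reading), "intrinsics" (3x3 intrinsics, pixels), "cam_to_world" (4x4, takes a point from camera to world coordinates). Camera axes: x right, y down, z forward; pixel columns grow to the right and rows downward; lengths in mm; the calibration is good to about 2 mm. A picture is of the moment at which its call begins.
- ctrl.finish_job(): hands the job in; it is judged then, once.
The state is a dict: "clock": time; "joint_pos": joint angles; "joint_vel": joint speeds; "tau": joint torques, N m; "tool_pos": TCP position; "orientation": TCP orientation; "wrist_force": force on the tool from outside, world axes, zero at the start; "ft_torque": the same for the moment, N m; "width": finger opening in mm; "gripper_force": force on a finger pad.
Only numpy, scipy, OpenCV 4.12 (cv2) and the standard library are available. Lean on these libraries where they do the work, as an engineer would, in place of code of your own. Each camera call takes 0.05 s, during which the arm holds its last target. There are 200 camera calls.

## Working session

There is one attempt and no reset: what is moved stays moved. The work goes in short steps, Python scripts to look and compute and a tool call to move; the robot and the scene stay as the last step left them, time stands still between calls to the robot, and variables do not carry over. Pictures are saved under pics/ and viewed, at most 14 in all, crops included, and the job is handed in when it is done.

Besides the shell and the picture viewer there is one more tool, called in YAML: its name, and indented under it one key for each argument. step_arm: Moves the arm, as the interface text tells. Its arguments: {"type":"object","properties":{"steps":{"type":"array","items":{"type":"array","items":{"type":"number"}}}},"required":["steps"]}

```bash
mkdir -p pics; cat > h.py <<'E'
import numpy as np, cv2
from station import ctrl
def grab(n):
    f=ctrl.grab_frame(n); np.savez(f'{n}.npz',**f); return f
def load(n): return dict(np.load(f'{n}.npz'))
def pts(f):
    z=f['z_map'].astype(float);K=f['intrinsics'];h,w=z.shape
    u,v=np.meshgrid(np.arange(w),np.arange(h))
    p=np.stack([(u-K[0,2])/K[0,0]*z,(v-K[1,2])/K[1,1]*z,z],-1)
    T=f['cam_to_world']; q=p@T[:3,:3].T+T[:3,3]; q[z==0]=np.nan; return q
def ray(f,u,v,h):
    K=f['intrinsics'];T=f['cam_to_world'];d=T[:3,:3]@np.array([(u-K[0,2])/K[0,0],(v-K[1,2])/K[1,1],1])
    o=T[:3,3]; return o+d*(h-o[2])/d[2]
E
python3 - <<'E'
from h import *
for n in ['top','side']:
    f=grab(n); cv2.imwrite(f'pics/{n}0.png',f['color']); print(n,f['cam_to_world'].round(2).tolist(),f['intrinsics'].tolist())
print(ctrl.sense(),ctrl.grasp_offset)
E
```

```text
top [[-0.11, -0.97, 0.21, 283.11], [-0.99, 0.11, -0.02, 52.25], [-0.0, -0.21, -0.98, 1371.1], [0.0, 0.0, 0.0, 1.0]] [[383.35306292665456, 0.0, 258.1516253220837], [0.0, 383.35306292665456, 191.2541941101315], [0.0, 0.0, 1.0]]
side [[0.98, -0.12, 0.13, 352.32], [-0.17, -0.65, 0.74, -1005.08], [-0.01, -0.75, -0.66, 1064.58], [0.0, 0.0, 0.0, 1.0]] [[487.4194347793293, 0.0, 254.40966417652677], [0.0, 487.4194347793293, 189.08789721630748], [0.0, 0.0, 1.0]]
{'clock': 0.1, 'joint_pos': array([ 1.15738726e+00,  4.91508467e-01,  1.55938638e+00, -1.88607101e-05,
        1.09171290e+00, -1.05558730e-01]), 'joint_vel': array([-0.00078353,  0.0005414 , -0.00024144, -0.00033205,  0.00060952,
       -0.00091794]), 'tau': array([ 3.19807761e-03, -6.13624692e+01, -2.58604163e+01,  6.93832361e-02,
        4.70643933e-02, -6.22236598e-05]), 'tool_pos': array([189.24037077, 595.40232538, 184.615227  ]), 'orientation': array([-3.14058145e+00, -9.03179569e-05,  2.83375098e+00]), 'wrist_force': array([ 0.38511682, -0.64616053, -0.49749265]), 'ft_torque': array([ 0.01221836, -0.0013516 ,  0.06248417]), 'gripper_force': 0.0, 'width': 95.17374291270691} -18.8
```

View pics/top0.png

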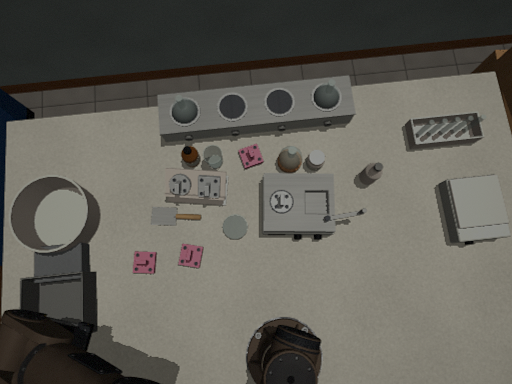

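View pics/side0.png

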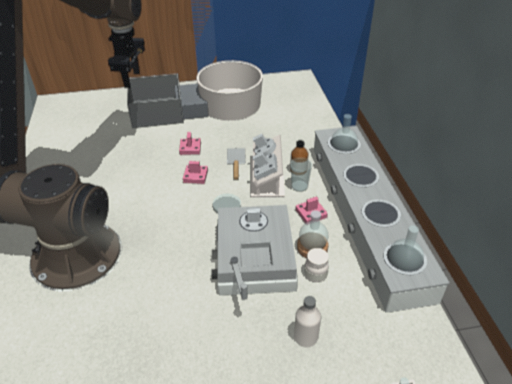

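The top view shows the stand at about (196,187), with the round insert at (180,184) on the left and the square one at (208,186) on the right. Pink look-alikes are at (250,156), (145,262) and (191,256). The heater's empty well is at (316,203) and the bar's pin at (362,211). The grey square plate at (208,186) fits the description: bare aluminium, square, lying on the stand. I'll confirm it in a crop.

```bash
python3 - <<'E'
from h import *
a=load('top');b=load('side')
A=cv2.resize(a['color'][140:245,155:375],None,fx=3.6,fy=3.6,interpolation=cv2.INTER_CUBIC)[:378,:792]
A=np.clip(A.astype(float)*1.4,0,255).astype(np.uint8)
cv2.imwrite('pics/c1.png',A)
B=cv2.resize(b['color'][125:315,200:340],None,fx=3.1,fy=3.1,interpolation=cv2.INTER_CUBIC)
cv2.imwrite('pics/c2.png',B)
P=pts(a)
for u,v in [(282,202),(316,203),(300,180),(300,220),(330,219),(345,216),(362,211),(208,186),(200,190),(216,190),(208,196),(208,178),(230,200),(240,260)]: print(u,v,P[v,u].round(1))
E
```

```text
282 202 [499.5 -45.5 131.7]
316 203 [ 494.5 -166.8   67.5]
300 180 [ 577.5 -120.3   84.8]
300 220 [ 438.9 -101.2   92.4]
330 219 [ 429.7 -198.9  106.1]
345 216 [ 434.8 -251.2  101. ]
362 211 [ 440.2 -298.8  141.3]
208 186 [579.1 191.5 134.5]
200 190 [580.  225.6  84.7]
216 190 [572.9 170.4  89.9]
208 196 [556.9 200.4  80.6]
208 178 [613.2 192.2 108.1]
230 200 [ 5.506e+02  1.313e+02 -4.000e-01]
240 260 [332.6 116.4  -1.7]
```

View pics/c1.png

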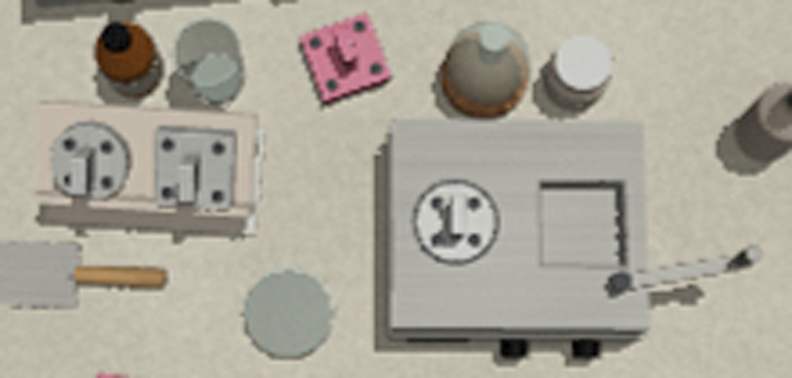

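View pics/c2.png

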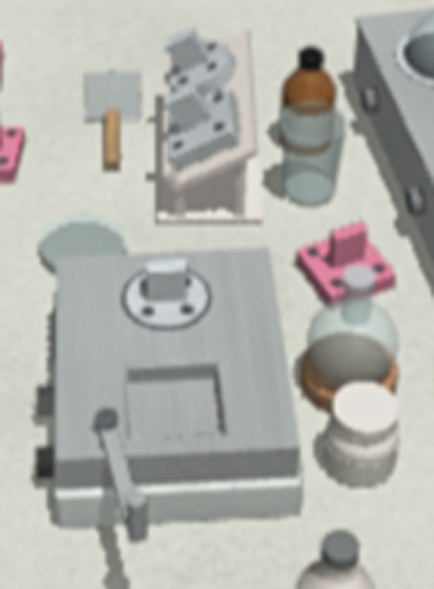

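Crop confirms: the square grey plate with tab, at the right of the stand, is the one; the round one is at its left, the well is empty at crop (582,224), and the bar points out to the right. Next come the precise measurements.

```bash
python3 - <<'E'
from h import *
n0=np.array([-.5,0,.866])
for n in ['top','side']:
    f=load(n);P=pts(f)
    m=(P[...,0]>525)&(P[...,0]<680)&(P[...,1]>135)&(P[...,1]<245)&(P[...,2]>20)&(P[...,2]<150)
    q=P[m]; d=q@n0
    print(n,len(q),np.histogram(d,bins=np.arange(-310,-130,6)))
    vs,us=np.nonzero(m)
    # tab: 
    t=d>np.median(d)+12
    print('tab px',us[t].min(),us[t].max(),vs[t].min(),vs[t].max(),t.sum(),'z',np.percentile(q[t][:,2],[2,50,98]),q[t].min(0),q[t].max(0))
    # heater top
    m=(P[...,2]>80)&(P[...,2]<97)&(P[...,0]>350)&(P[...,0]<620)&(P[...,1]>-260)&(P[...,1]<60)
    m=cv2.morphologyEx(m.astype(np.uint8),cv2.MORPH_OPEN,np.ones((3,3)))
    cs,h=cv2.findContours(m,cv2.RETR_CCOMP,cv2.CHAIN_APPROX_NONE)
    print('ztop',np.median(P[m>0][:,2]))
    for c,hh in zip(cs,h[0]):
        if cv2.contourArea(c)<150: continue
        w=np.array([ray(f,u,v,90)[:2] for u,v in c[:,0]],np.float32)
        print('hole' if hh[3]>=0 else 'outer',cv2.minAreaRect(w))
E
```

```text
top 964 (array([  6,   3,   5,   6,   4,   8,   5,   4,  11,  10,   4,  55, 131,
       150,  50, 119, 264,  57,   6,   3,   3,   6,  16,  29,   1,   0,
         0,   0,   0]), array([-310, -304, -298, -292, -286, -280, -274, -268, -262, -256, -250,
       -244, -238, -232, -226, -220, -214, -208, -202, -196, -190, -184,
       -178, -172, -166, -160, -154, -148, -142, -136]))
tab px 205 219 183 196 79 z [ 85.66022831 125.57104294 136.36454557] [551.46346941 158.13167889  81.82208925] [596.03290156 204.78498889 139.11095897]
ztop 89.38567510530015
outer ((501.8997802734375, -107.04867553710938), (239.06825256347656, 200.33340454101562), 83.59584045410156)
side 920 (array([  6,   7,   7,   9,   9,  10,  10,  13,  21,  15,  11,  36,  96,
       132,  68,  95, 176,  61,  21,  15,  20,  17,  22,  28,   1,   0,
         0,   0,   0]), array([-310, -304, -298, -292, -286, -280, -274, -268, -262, -256, -250,
       -244, -238, -232, -226, -220, -214, -208, -202, -196, -190, -184,
       -178, -172, -166, -160, -154, -148, -142, -136]))
tab px 253 274 153 181 188 z [ 79.66294349 111.8814265  136.31467076] [545.05044697 137.09957284  74.6689229 ] [612.23601387 202.88340953 137.90379403]
ztop 89.50038780500824
outer ((502.9212646484375, -114.21131896972656), (248.24481201171875, 199.425537109375), 83.1366195678711)
hole ((497.08489990234375, -171.7898712158203), (86.55066680908203, 85.67910766601562), 84.5413818359375)
```

step_arm:
  steps:
    - [0,0,0,5,0,15,6]
    - [0,0,0,10,-5,18,6]
    - [0,0,0,15,-10,18,6]
    - [0,0,0,20,-15,18,6]
    - [0,0,0,25,-21,18,6]
    - [0,0,0,28,-27,18,6]
    - [0,0,0,30,-33,18,6]
    - [0,0,0,32,-39,18,6]

```text
clock: 1.1
tool_pos: [467.4, 293.9, 361.6]
orientation: [-3.141, -0.0, 2.834]
wrist_force: [1.1, 0.4, -0.8]
width: 59.8
gripper_force: 0.0
```

step_arm:
  steps:
    - [0,0,0,1,-1,0,6]
    - [0,0,0,1,-1,0,6]
    - [0,0,0,1,-1,0,6]

```text
clock: 1.48
tool_pos: [476.0, 286.9, 361.5]
orientation: [-3.142, -0.001, 2.835]
wrist_force: [0.0, -0.1, -0.2]
width: 60.3
gripper_force: 0.0
```

```bash
python3 - <<'E'
from h import *
f=grab('wrist');cv2.imwrite('pics/w0.png',f['color']);print(f['cam_to_world'].round(3),f['intrinsics']);s=ctrl.sense();print(s['tool_pos'],s['orientation'],s['joint_pos'])
E
```

```text
[[ 3.02000e-01  9.23000e-01  2.38000e-01  4.10074e+02]
 [ 9.53000e-01 -2.92000e-01 -7.50000e-02  3.07534e+02]
 [-0.00000e+00  2.50000e-01 -9.68000e-01  5.61817e+02]
 [ 0.00000e+00  0.00000e+00  0.00000e+00  1.00000e+00]] [[325.93327288   0.         252.9897641 ]
 [  0.         325.93327288 192.60083627]
 [  0.           0.           1.        ]]
[475.87044972 286.95827752 361.59598429] [-3.14154317e+00 -4.73581741e-04  2.83553864e+00] [ 4.23613297e-01  2.60426419e-01  1.45216793e+00  2.81628385e-04
  1.42938430e+00 -8.41168779e-01]
```

View pics/w0.png

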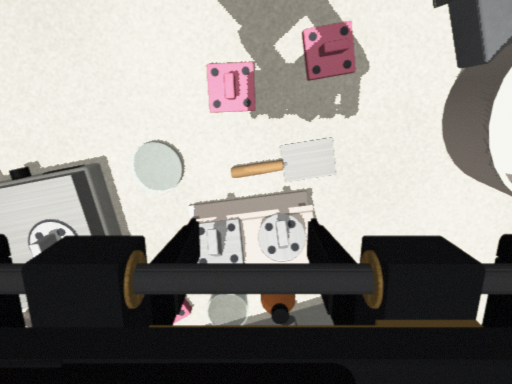

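The wrist view shows the square insert at (220,240), the round one at (282,235), both just at the edge of the gripper. I need to move forward for a clear look.

step_arm:
  steps:
    - [0,0,0,4,-3,-2,6]
    - [0,0,0,8,-6,-4,6]
    - [0,0,0,12,-9,-5,6]
    - [0,0,0,15,-9,-5,6]
    - [0,0,0,15,-9,-5,6]
    - [0,0,0,15,-9,-5,6]

```text
clock: 2.28
tool_pos: [625.7, 196.9, 311.7]
orientation: [-3.142, -0.001, 2.835]
wrist_force: [-0.4, -0.5, -0.2]
width: 60.2
gripper_force: 0.0
```

```bash
python3 - <<'E'
from h import *
f=grab('wrist');np.savez('ws.npz',**f)
c=f['color'][60:240,150:400];cv2.imwrite('pics/w1.png',cv2.resize(c,None,fx=3.2,fy=3.2,interpolation=cv2.INTER_CUBIC))
P=pts(f);n0=np.array([-.5,0,.866])
from scipy.optimize import least_squares
m=(P[...,0]>530)&(P[...,0]<690)&(P[...,1]>130)&(P[...,1]<255)&(P[...,2]>60)&(P[...,2]<145)
q=P[m];d=q@n0;print(np.histogram(d,bins=np.arange(-260,-150,4)))
s=ctrl.sense();print(s['tool_pos'],s['orientation'])
E
```

```text
(array([  50,   74,   15,   10,   70, 1308,  501,  904,  179,  220,  188,
       1295, 1388,  125,   16,   16,   22,   18,   21,   20,   22,   27,
        331,   10,    0,    0,    0]), array([-260, -256, -252, -248, -244, -240, -236, -232, -228, -224, -220,
       -216, -212, -208, -204, -200, -196, -192, -188, -184, -180, -176,
       -172, -168, -164, -160, -156, -152]))
[625.60662867 196.82895386 312.02787575] [ 3.14141939e+00 -6.32067286e-05  2.83536506e+00]
```

View pics/w1.png

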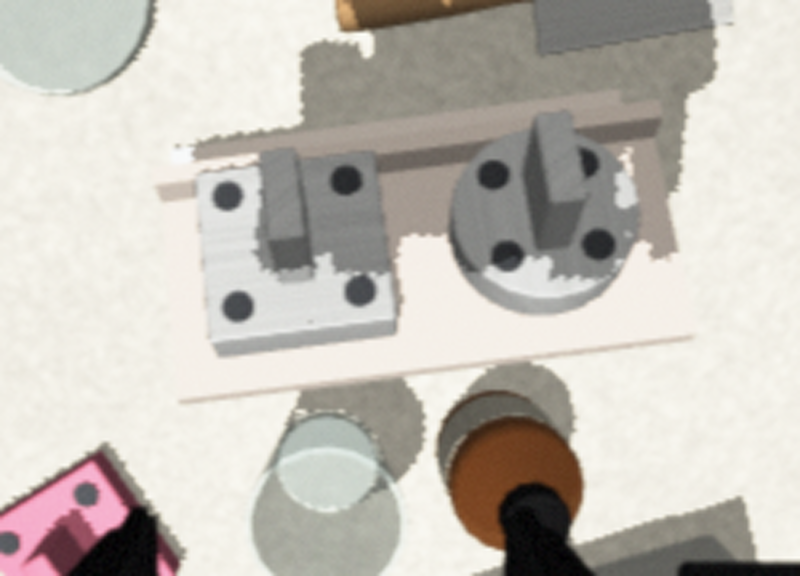

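The view shows the square insert with its tab at crop (287,205): 36 mm edge along the slope, thin across, so the fingers close across the slope. Now the plane and rectangle fits.

```bash
cat > fit.py <<'E'
from h import *
f=dict(np.load('ws.npz'));P=pts(f).reshape(-1,3)
P=P[np.isfinite(P).all(1)]
m=(P[:,0]>530)&(P[:,0]<690)&(P[:,1]>100)&(P[:,1]<310)&(P[:,2]>30)&(P[:,2]<150)
q=P[m]; n=np.array([-.5,0,.866])
d=q@n; s=(d>-216)&(d<-208)   # plate tops
for k in range(3):
    c=q[s].mean(0);n=np.linalg.svd(q[s]-c,full_matrices=False)[2][2];n*=np.sign(n[2]);d=(q-c)@n;s=abs(d)<1.5
print('n',n,'tilt',np.degrees(np.arccos(n[2])),'yaw',np.degrees(np.arctan2(-n[1],-n[0])),s.sum())
# axes: y along horizontal, x up slope
y=np.cross([0,0,1],-n*[1,1,0]);y/=np.linalg.norm(y);x=np.cross(y,n)
def st(name,mask,dn):
    a=np.c_[(q[mask]-c)@x,(q[mask]-c)@y].astype(np.float32)
    im=np.zeros((500,500),np.uint8)
    ij=np.round(a+250).astype(int).clip(0,499); im[ij[:,1],ij[:,0]]=255
    im=cv2.morphologyEx(im,cv2.MORPH_CLOSE,np.ones((7,7)));im=cv2.morphologyEx(im,cv2.MORPH_OPEN,np.ones((5,5)))
    for k in cv2.findContours(im,cv2.RETR_EXTERNAL,cv2.CHAIN_APPROX_NONE)[0]:
        if cv2.contourArea(k)<150: continue
        (u,v),sz,ang=cv2.minAreaRect(k); 
        print(name,(c+(u-250)*x+(v-250)*y+dn*n).round(1),np.round(sz,1),round(ang,1),'uv',round(u-250,1),round(v-250,1))
st('plate',s,0); st('tab',abs(d-42)<2.5,42)
print('x',x,'y',y); st('stand',abs(d+22)<2,-22)
print('stand d',np.median(d[(d<-18)&(d>-26)]),'tab d',np.median(d[abs(d-42)<4]))
E
python3 fit.py
```

```text
n [-0.49475171  0.07947452  0.86539271] tilt 30.07242210639941 yaw -9.125756629058777 3596
plate [606.4 281.2  97.8] [72.8 51.1] 28.3 uv 3.3 73.7
plate [586.8 192.5  94.7] [74.  73.5] 89.0 uv -2.8 -17.1
tab [583.1 294.9 131.7] [13. 35.] 90.0 uv -1.5 83.5
tab [566.4 196.3 131.2] [13. 35.] 90.0 uv -2.5 -16.5
x [ 0.8544391  -0.13725296  0.50109426] y [ 0.15860193  0.98734261 -0.        ]
stand [609.8 225.1  79.5] [183.1  90. ] 89.5 uv 4.7 18.8
stand d -22.26653924850229 tab d 41.344956354867335
```

step_arm:
  steps:
    - [0,0,0,0,-6,0,6]
    - [0,0,0,0,-12,0,6]
    - [0,0,0,0,-18,0,6]
    - [0,0,0,0,-24,0,6]
    - [0,0,0,0,-30,0,6]
    - [0,0,0,0,-36,0,6]
    - [0,0,0,0,-36,0,6]
    - [0,0,0,0,-36,0,6]

```text
clock: 3.32
tool_pos: [626.3, -163.2, 312.3]
orientation: [3.141, 0.0, 2.834]
wrist_force: [0.3, -0.2, 0.6]
width: 60.1
gripper_force: 0.0
```

```bash
python3 - <<'E'
from h import *
f=grab('wrist');np.savez('wh.npz',**f)
cv2.imwrite('pics/w2.png',cv2.resize(f['color'][0:260],None,fx=1.55,fy=1.55,interpolation=cv2.INTER_CUBIC))
s=ctrl.sense();print(s['tool_pos'],s['orientation'])
E
```

```text
[ 626.44686544 -162.6964902   312.30847554] [3.14124359e+00 4.61795903e-04 2.83517258e+00]
```

View pics/w2.png

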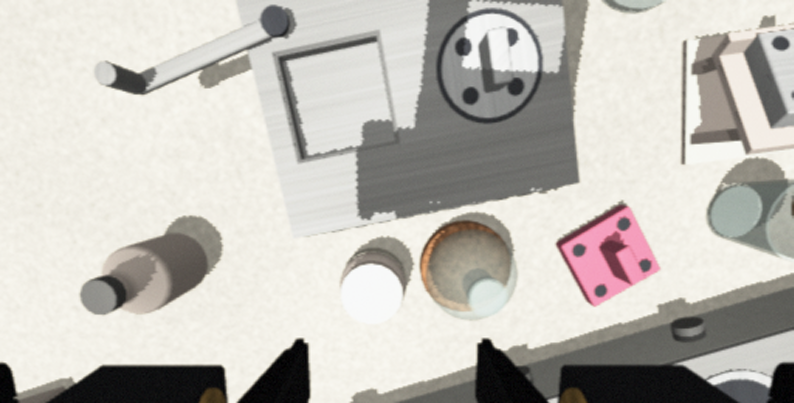

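The well shows at displayed (338,95), the bar's pivot at (275,20) and pin at (105,73). Now the well fit.

```bash
python3 - <<'E'
from h import *
f=dict(np.load('wh.npz'));P=pts(f);K=f['intrinsics']
m=(P[...,0]>420)&(P[...,0]<600)&(P[...,1]<60)&(P[...,1]>-260)
z=P[...,2]
print(np.histogram(z[m&(z>50)],bins=np.arange(50,110,3)))
top=(abs(z-90)<4)&m; fl=(z<80)&(z>60)&m
for nm,k,h in[('top',top,90),('floor',fl,68)]:
    k=cv2.morphologyEx(k.astype(np.uint8),cv2.MORPH_OPEN,np.ones((3,3)))
    cs,hh=cv2.findContours(k,cv2.RETR_CCOMP,cv2.CHAIN_APPROX_NONE)
    for c,g in zip(cs,hh[0]):
        if cv2.contourArea(c)<400: continue
        w=np.array([ray(f,u,v,h)[:2] for u,v in c[:,0]],np.float32)
        print(nm,'hole' if g[3]>=0 else 'outer',cv2.minAreaRect(w),np.median(z[k>0]))
# bar and pin
for lo,hi,nm in[(99,106,'bar'),(138,152,'pintop')]:
    k=(z>lo)&(z<hi)&(P[...,0]>400)&(P[...,0]<500)&(P[...,1]<-185)&(P[...,1]>-330)
    q=P[k];print(nm,k.sum(),cv2.minAreaRect(q[:,:2].astype(np.float32)),q.mean(0))
f2=dict(np.load('top.npz'));
E
```

```text
(array([    1,     0,     0,     0,     0,   936,  3010,    73,    69,
          68,    65,    76,   794, 17446,  2511,    43,    89,   613,
          71]), array([ 50,  53,  56,  59,  62,  65,  68,  71,  74,  77,  80,  83,  86,
        89,  92,  95,  98, 101, 104, 107]))
top outer ((516.2576904296875, -110.30096435546875), (240.36224365234375, 174.4607696533203), 83.26416778564453) 90.75692082860752
top hole ((497.7007141113281, -168.25747680664062), (85.58281707763672, 81.24528503417969), 83.63079071044922) 90.75692082860752
top hole ((507.0221862792969, -42.807891845703125), (28.761035919189453, 52.79035186767578), 74.7715072631836) 90.75692082860752
floor outer ((494.51800537109375, -169.21292114257812), (80.30168151855469, 79.8369140625), 83.21974182128906) 68.67458840682963
bar 1192 ((439.5057373046875, -246.9695281982422), (16.36409568786621, 123.18196868896484), 2.5833332538604736) [ 439.97083418 -252.06528024  102.44972818]
pintop 251 ((443.3183898925781, -307.63470458984375), (15.033663749694824, 15.289128303527832), 11.826602935791016) [ 443.88711475 -306.37653165  146.14252532]
```

step_arm:
  steps:
    - [0,0,0,4,-1,0,6]
    - [0,0,0,7,-1,0,6]
    - [0,0,0,7,-1,0,6]
    - [0,0,0,7,-1,0,6]

```text
clock: 3.88
tool_pos: [696.3, -172.8, 311.9]
orientation: [3.142, -0.0, 2.836]
wrist_force: [-0.3, -0.1, -0.8]
width: 60.0
gripper_force: 0.0
```

```bash
python3 - <<'E'
from h import *
f=grab('wrist');np.savez('wh2.npz',**f)
s=ctrl.sense();print(s['tool_pos'],f['cam_to_world'][:3,3])
th=np.radians(-6.6);X=np.array([np.cos(th),np.sin(th)]);Y=np.array([-X[1],X[0]]);c=np.array([496,-168.8])
for nm,f in [('w1',dict(np.load('wh.npz'))),('w2',f),('side',load('side')),('top',load('top'))]:
    P=pts(f).reshape(-1,3);a=(P[:,:2]-c)@X;b=(P[:,:2]-c)@Y;z=P[:,2]
    fl=(abs(z-68.5)<2.5)&(abs(a)<50)&(abs(b)<50)
    tp=(abs(z-90.3)<1.5)
    if nm in('side','top'): tp=abs(z-90)<2
    A=tp&(abs(b)<25)&(abs(a)<70);B=tp&(abs(a)<25)&(abs(b)<55)
    print(nm,'floor a',np.percentile(a[fl],[1,99]).round(1),'b',np.percentile(b[fl],[1,99]).round(1),'top a',a[A&(a<0)].max().round(1),a[A&(a>0)].min().round(1),'b',b[B&(b<0)].max().round(1),b[B&(b>0)].min().round(1),'z',np.median(z[A]))
    # heater edges
    E=tp&(abs(b)<30);print('   heater a',np.percentile(a[E&(abs(a)<150)],[.5,99.5]).round(1))
E
```

```text
[ 696.09583935 -173.16167623  312.26691103] [ 630.28876236 -152.13317163  512.19435977]
w1 floor a [-38.4  37.6] b [-38.2  38.7] top a -38.6 39.5 b -38.3 39.6 z 90.54608496696005
   heater a [-73.1  99.9]Traceback (most recent call last):
  File "<stdin>", line 11, in <module>
    return umr_maximum(a, axis, None, out, keepdims, initial, where)
ValueError: zero-size array to reduction operation maximum which has no identity
```

```bash
cat >> h.py <<'E'
from scipy.spatial.transform import Rotation as R
N=np.array([-0.4948,0.0795,0.8654]);XI=np.array([.8544,-.1373,.5011]);YI=np.array([.1586,.9873,0])
N/=np.linalg.norm(N)
def cur():
    s=ctrl.sense();return s,R.from_euler('xyz',s['orientation'])
def need(p,Rt):
    s,Rc=cur();return (Rt*Rc.inv()).as_rotvec().round(4),((np.array(p)-s['tool_pos'])/10).round(2)
E
python3 - <<'E'
from h import *
Rt=R.from_matrix(np.c_[-XI,YI,-N])
g=np.array([583.9,193.1,99.8])
print(need(g+90*N,Rt)); print('descend cm',(-9*N).round(2)); print(ctrl.sense()['tool_pos'])
f=dict(np.load('wh2.npz'));P=pts(f)
th=np.radians(-6.6);X=np.array([np.cos(th),np.sin(th)]);Y=np.array([-X[1],X[0]]);c=np.array([496,-168.8])
P=P.reshape(-1,3);a=(P[:,:2]-c)@X;b=(P[:,:2]-c)@Y;z=P[:,2]
k=(abs(a)<60)&(abs(b)<60)
fl=k&(z<74);print(k.sum(),np.histogram(z[k],np.arange(60,110,3)),np.percentile(a[fl],[1,99]),np.percentile(b[fl],[1,99]))
E
```

```text
(array([-0.1213, -0.511 ,  0.1439]), array([-15.67,  37.34, -13.46]))
descend cm [ 4.45 -0.72 -7.79]
[ 696.09583935 -173.16167623  312.26691103]
5544 (array([   0,    3, 1515,  806,   18,   21,   14,   22,   36,  859, 2241,
          9,    0,    0,    0,    0]), array([ 60,  63,  66,  69,  72,  75,  78,  81,  84,  87,  90,  93,  96,
        99, 102, 105, 108])) [-9.61314293 34.97141335] [-38.59435698  38.4860224 ]
```

step_arm:
  steps:
    - [0,0,0,-2,6,0,5]
    - [0,0,0,-4,12,0,5]
    - [0,0,0,-6,18,0,5]
    - [-0.03,-0.13,0.036,-9,23,0,5]
    - [-0.06,-0.26,0.072,-12,28,0,5]
    - [-0.09,-0.39,0.11,-15,33,-3,5]
    - [-0.1213,-0.511,0.1439,-15.67,37.34,-6,5]
    - [-0.1213,-0.511,0.1439,-15.67,37.34,-6,5]

```text
clock: 4.92
tool_pos: [536.6, 201.2, 250.6]
orientation: [-3.142, 0.524, 2.986]
wrist_force: [0.4, -1.4, -0.1]
width: 49.8
gripper_force: 0.0
```

```bash
python3 - <<'E'
from h import *
Rt=R.from_matrix(np.c_[-XI,YI,-N])
g=np.array([583.9,193.1,99.8])
print(need(g+60*N,Rt)); print('descend cm',(-6*N).round(2)); print(ctrl.sense()['tool_pos'],ctrl.sense()['joint_pos'])
E
```

```text
(array([-0.0001, -0.001 , -0.0039]), array([ 1.76, -0.34, -9.89]))
descend cm [ 2.97 -0.48 -5.19]
[536.63861987 201.24007877 250.62757545] [ 0.37746314  0.20830899  1.93612273 -0.47573631  0.58844109 -0.69376726]
```

step_arm:
  steps:
    - [0,0,-0.004,0.9,-0.2,-5,5]
    - [0,0,-0.004,1.76,-0.34,-9.89,5]
    - [0,0,-0.004,1.76,-0.34,-9.89,5]
    - [0,0,-0.004,3.2,-0.58,-12.5,5]
    - [0,0,-0.004,4.0,-0.7,-13.8,5]
    - [0,0,-0.004,4.73,-0.82,-15.08,5]
    - [0,0,-0.004,4.73,-0.82,-15.08,5]
    - [0,0,-0.004,4.73,-0.82,-15.08,5]

```text
clock: 5.92
tool_pos: [587.8, 190.7, 103.1]
orientation: [3.14, 0.527, 2.976]
wrist_force: [-0.2, 0.4, 0.5]
width: 49.8
gripper_force: 0.0
```

```bash
python3 - <<'E'
from h import *
Rt=R.from_matrix(np.c_[-XI,YI,-N])
g=np.array([583.9,193.1,99.8])
print(need(g,Rt)); 
f=grab('wrist');cv2.imwrite('pics/w3.png',f['color'])
E
```

```text
(array([-0.0007,  0.0024,  0.0056]), array([-0.39,  0.24, -0.33]))
```

View pics/w3.png

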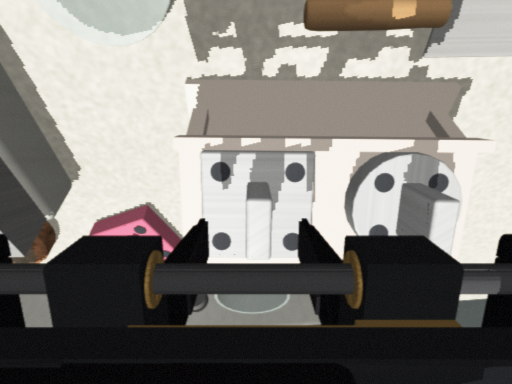

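The fingers straddle the tab, which is at (258,220) with the fingers at 205 and 310. I'll correct the few-mm offset, then close.

step_arm:
  steps:
    - [-0.0007,0.0024,0.0056,-0.39,0.24,-0.33,5]
    - [-0.0007,0.0024,0.0056,-0.39,0.24,-0.33,5]
    - [-0.0007,0.0024,0.0056,-0.39,0.24,-0.33,5]

```text
clock: 6.35
tool_pos: [583.2, 193.4, 97.8]
orientation: [-3.141, 0.523, 2.983]
wrist_force: [-0.3, 0.3, -0.3]
width: 49.9
gripper_force: 0.0
```

```bash
python3 - <<'E'
from h import *
Rt=R.from_matrix(np.c_[-XI,YI,-N])
g=np.array([583.9,193.1,99.8])
print(need(g,Rt)); 
E
```

```text
(array([ 0.0001, -0.0024, -0.0008]), array([ 0.07, -0.03,  0.2 ]))
```

step_arm:
  steps:
    - [0,0,0,0,0,0.1,3]
    - [0,0,0,0,0,0.1,1.8]
    - [0,0,0,0,0,0.1,0.8]
    - [0,0,0,0,0,0.1,0.8]
    - [0,0,0,0,0,0.1,0.8]
    - [0,0,0,0,0,0.1,0.8]

```text
clock: 7.1
tool_pos: [583.5, 193.5, 98.8]
orientation: [3.142, 0.523, 2.983]
wrist_force: [0.7, 2.5, -0.4]
width: 13.8
gripper_force: 30.0
```

step_arm:
  steps:
    - [0,0,0,-0.5,0.08,0.87,0.8]
    - [0,0,0,-1.48,0.24,2.6,0.8]
    - [0,0,0,-2.97,0.48,5.19,0.8]
    - [0,0,0,-3,0.5,9,0.8]
    - [0,0,0,-3,0.5,14,0.8]
    - [0,0,0,-3,0.5,17,0.8]
    - [0,0,0,-3,0.5,17,0.8]
    - [0,0,0,-3,0.5,17,0.8]

```text
clock: 8.1
tool_pos: [552.4, 197.9, 266.7]
orientation: [-3.139, 0.52, 2.984]
wrist_force: [-0.3, 0.2, -3.6]
width: 13.6
gripper_force: 30.0
```

```bash
python3 - <<'E'
from h import *
th=np.radians(-6.6);X=np.array([np.cos(th),np.sin(th),0]);Y=np.array([-X[1],X[0],0])
Rt=R.from_matrix(np.c_[-X,Y,[0,0,-1]])
print(need([496,-168.6,230],Rt),ctrl.sense()['tool_pos'])
f=grab('side');cv2.imwrite('pics/s1.png',cv2.resize(f['color'][80:280,180:360],None,fx=2.5,fy=2.5))
E
```

```text
(array([0.0731, 0.5147, 0.0423]), array([ -5.64, -36.65,  -3.67])) [552.41182579 197.88323015 266.65514901]
```

View pics/s1.png

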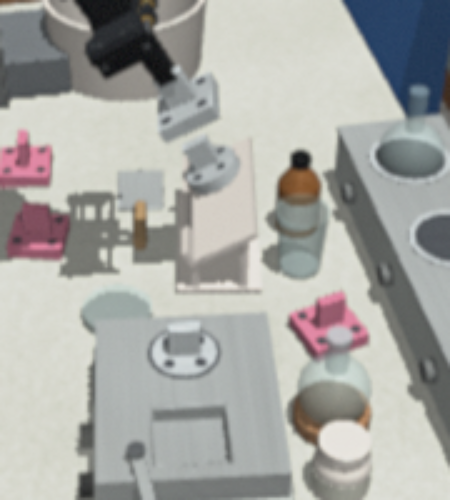

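The insert is held squarely in the gripper at (190,105), and the round one stays on the stand. I'll level it and carry it to above the well.

step_arm:
  steps:
    - [0.015,0.1,0.01,-0.5,-3,0,0.8]
    - [0.03,0.2,0.02,-1,-8,0,0.8]
    - [0.045,0.32,0.03,-2,-14,0,0.8]
    - [0.06,0.42,0.036,-3,-20,0,0.8]
    - [0.0731,0.5147,0.0423,-4,-26,-1,0.8]
    - [0.0731,0.5147,0.0423,-5,-32,-2,0.8]
    - [0.0731,0.5147,0.0423,-5.64,-36.65,-3.67,0.8]
    - [0.0731,0.5147,0.0423,-5.64,-36.65,-3.67,0.8]

```text
clock: 9.15
tool_pos: [495.4, -170.9, 229.0]
orientation: [3.14, -0.002, 3.021]
wrist_force: [-0.2, 0.2, -4.0]
width: 13.5
gripper_force: 30.0
```

step_arm:
  steps:
    - [0,0,0,0,0,0,0.8]
    - [0,0,0,0,0,0,0.8]

```text
clock: 9.4
tool_pos: [497.1, -167.3, 231.9]
orientation: [3.14, 0.002, 3.027]
wrist_force: [0.2, 1.4, -2.9]
width: 13.8
gripper_force: 30.0
```

```bash
python3 - <<'E'
from h import *
th=np.radians(-6.6);X=np.array([np.cos(th),np.sin(th),0]);Y=np.array([-X[1],X[0],0])
Rt=R.from_matrix(np.c_[-X,Y,[0,0,-1]])
print(need([496,-168.6,230],Rt),ctrl.sense()['tool_pos'])
# plate seen in wrist cam: points around expected plate top z = tcp-6
s=ctrl.sense();f=grab('wrist');cv2.imwrite('pics/w4.png',f['color'][60:330]);P=pts(f);zt=s['tool_pos'][2]
q=P-s['tool_pos'];m=(abs(q[...,0])<70)&(abs(q[...,1])<70)&(q[...,2]<15)&(q[...,2]>-40)
print(m.sum(),np.histogram(q[m][:,2],np.arange(-40,16,3)))
k=m&(abs(q[...,2]+6)<4);w=q[k];n=np.linalg.svd(w-w.mean(0),full_matrices=False)[2][2];print('normal',n,'z',w[:,2].mean());a=w@X;b=w@Y
print('a',np.percentile(a,[.5,99.5]),'b',np.percentile(b,[.5,99.5]))
r=cv2.minAreaRect(np.c_[a,b].astype(np.float32));print(r)
E
```

```text
(array([-0.0013,  0.0026, -0.0006]), array([-0.11, -0.13, -0.19])) [ 497.06072455 -167.29627418  231.86452955]
7442 (array([   0,    0,    0,    0,    1,   97,   36,   78,  103,   65,  115,
       6045,  757,   26,   26,   25,   29,   34]), array([-40, -37, -34, -31, -28, -25, -22, -19, -16, -13, -10,  -7,  -4,
        -1,   2,   5,   8,  11,  14]))
normal [-0.00104943  0.0165054   0.99986323] z -5.032343391669054
a [-36.85021036  13.17446358] b [-37.94494094  35.03236012]
((-11.619028091430664, -1.4573822021484375), (74.1613540649414, 50.89987564086914), 89.94982147216797)
```

View pics/w4.png

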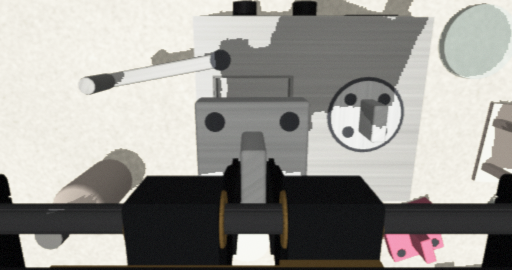

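```bash
python3 - <<'E'
from h import *
th=np.radians(-6.6);X=np.array([np.cos(th),np.sin(th),0]);Y=np.array([-X[1],X[0],0])
def plane(w):
    for _ in range(4):
        c=w.mean(0);n=np.linalg.svd(w-c,full_matrices=False)[2][2];n*=np.sign(n[2]);d=(w-c)@n;w=w[abs(d)<2]
    return n.round(4),c.round(1)
c0=np.array([496,-168.6,0])
for nm,f in [('ws',dict(np.load('ws.npz'))),('wh',dict(np.load('wh.npz'))),('now',load('wrist')),('side0',load('side')),('top0',load('top'))]:
    P=pts(f).reshape(-1,3);z=P[:,2];a=(P-c0)@X;b=(P-c0)@Y
    t=(abs(z)<8)&(P[:,0]>300); print(nm,'table',plane(P[t]))
    h=(abs(z-90)<7)&(abs(a)<120)&(b>-70)&(b<190)
    if h.sum()>50: n,c=plane(P[h]);print('   heater',n,c)
    hz=np.median(z[h]) if h.sum()>50 else 90
    tp=abs(z-hz)<2.5
    for lo,hi in[(-34,-25),(-20,20)]:
        B=tp&(a>lo)&(a<hi)
        l=b[B&(b<-20)&(b>-60)];r=b[B&(b>20)&(b<60)]
        if len(l) and len(r): print('   mouth b',np.percentile(l,98).round(1),np.percentile(r,2).round(1))
    A=tp&(abs(b)<25);l=a[A&(a<-20)&(a>-60)];r=a[A&(a>20)&(a<60)]
    if len(l):print('   mouth a-',np.percentile(l,98).round(1))
    if len(r):print('   mouth a+',np.percentile(r,2).round(1))
    l=b[tp&(abs(a)<60)&(b>100)&(b<200)]
    if len(l):print('  heater b+',np.percentile(l,99).round(1))
s=ctrl.sense()
for n in('side','top'):
    f=grab(n);P=pts(f).reshape(-1,3);q=P-s['tool_pos'];k=(abs(q[:,:2])<60).all(1)&(abs(q[:,2]+6)<5);w=q[k]
    print(n,k.sum(),w[:,2].mean(),'plate a',np.percentile(w@X,[1,99]).round(1),'b',np.percentile(w@Y,[1,99]).round(1))
E
```

```text
ws table (array([ 6.e-04, -1.e-04,  1.e+00]), array([597.5, 291.1,   0.6]))
   heater [ 6.e-04 -1.e-04  1.e+00] [516.9 -47.8  90.8]
  heater b+ 180.4
wh table (array([ 5.e-04, -1.e-04,  1.e+00]), array([ 583.6, -214.9,    0.6]))
   heater [ 0.0014 -0.0024  1.    ] [ 526.9 -106.2   90.8]
   mouth b -39.3 40.3
   mouth b -39.6 40.0
   mouth a- -39.2
   mouth a+ 40.5
  heater b+ 179.5
now table (array([ 4.e-04, -1.e-04,  1.e+00]), array([ 448.2, -204.2,    0.6]))
   heater [-8.e-04 -6.e-04  1.e+00] [474.9 -79.   90.7]
   mouth b -38.8 40.2
   mouth b -40.0 41.1
   mouth a- -39.2
  heater b+ 179.6
side0 table (array([-3.e-04,  2.e-04,  1.e+00]), array([ 6.118e+02, -1.321e+02, -3.000e-01]))
   heater [ 3.0e-04 -2.3e-03  1.0e+00] [ 503.2 -112.3   89.6]
   mouth b -43.6 38.6
   mouth b -41.4 36.1
   mouth a- -39.5
   mouth a+ 40.2
  heater b+ 178.3
top0 table (array([ 7.0e-04, -1.1e-03,  1.0e+00]), array([ 6.107e+02,  5.300e+00, -5.000e-01]))
   heater [-8.0e-04 -4.1e-03  1.0e+00] [501.1 -96.6  89.5]
   mouth b -38.2 42.5
   mouth b -36.5 41.8
   mouth a- -43.2
   mouth a+ 39.1
  heater b+ 181.4
side 511 -5.887067451608814 plate a [-36.8  35.3] b [-42.2  32.1]<stdin>:27: RuntimeWarning: Mean of empty slice.
  ret = ret.dtype.type(ret / rcount)
Traceback (most recent call last):
IndexError: index -1 is out of bounds for axis 0 with size 0
```

step_arm:
  steps:
    - [0.012,0,0,0,0.05,-3,0.8]
    - [0.012,0,0,0,0.05,-6,0.8]
    - [0.012,0,0,0,0.05,-9,0.8]
    - [0.012,0,0,0,0.05,-10.2,0.8]
    - [0.012,0,0,0,0.05,-10.2,0.8]
    - [0.012,0,0,0,0.05,-10.2,0.8]

```text
clock: 10.3
tool_pos: [497.5, -167.8, 131.1]
orientation: [3.129, 0.003, 3.026]
wrist_force: [0.2, 0.1, -3.4]
width: 13.4
gripper_force: 30.0
```

```bash
cat > chk.py <<'E'
from h import *
th=np.radians(-6.6);X=np.array([np.cos(th),np.sin(th),0]);Y=np.array([-X[1],X[0],0])
Rt=R.from_matrix(np.c_[-X,Y,[0,0,-1]])
p=[]
for i in range(3):
    s=ctrl.sense();p.append(s['tool_pos']);f=grab('wrist')
print('tcp',np.mean(p,0).round(2),np.std(p,0).round(2),'rv',need([0,0,0],Rt)[0],'F',s['wrist_force'])
P=pts(f).reshape(-1,3);q=P-p[-1];k=(abs(q[:,:2])<60).all(1)&(abs(q[:,2]+6)<4);w=q[k]
c=w.mean(0);n=np.linalg.svd(w-c,full_matrices=False)[2][2];w=w[abs((w-c)@n)<1.5];n=np.linalg.svd(w-w.mean(0),full_matrices=False)[2][2]
print('n',(n*np.sign(n[2])).round(4),'a',np.percentile(w@X,[.5]).round(1),cv2.minAreaRect(np.c_[w@X,w@Y].astype(np.float32)), 'ztop',np.median((w+p[-1])[:,2]))
f=grab('side');P=pts(f).reshape(-1,3);q=P-p[-1];k=(abs(q[:,:2])<60).all(1)&(abs(q[:,2]+6)<4);w=q[k]
print('side plate a',np.percentile(w@X,[1,99]).round(1),'b',np.percentile(w@Y,[1,99]).round(1))
E
python3 chk.py
```

```text
tcp [ 497.42 -167.84  131.05] [0.04 0.01 0.03] rv [-0.0126  0.0042  0.0005] F [-0.4167386  -0.64578154 -3.13992003]
n [0.0015 0.0053 1.    ] a [-36.7] ((-11.641736030578613, -1.3637428283691406), (73.79827880859375, 50.73646926879883), 89.79398345947266) ztop 126.00126096396367
side plate a [-36.9  35.7] b [-41.5  20.8]
```

step_arm:
  steps:
    - [0.004,0.003,0,-0.06,0.11,-0.5,0.8]
    - [0.004,0.003,0,-0.06,0.11,-1.0,0.8]
    - [0.004,0.003,0,-0.06,0.11,-1.4,0.8]
    - [0.004,0.003,0,-0.06,0.11,-1.7,0.8]
    - [0.004,0.003,0,-0.06,0.11,-2.0,0.8]
    - [0.004,0.003,0,-0.06,0.11,-2.0,0.8]

```text
clock: 11.25
tool_pos: [496.2, -166.6, 109.8]
orientation: [3.124, -0.002, 3.026]
wrist_force: [1.0, -0.2, -2.4]
width: 13.8
gripper_force: 30.0
```

step_arm:
  steps:
    - [0,0,0,0,0,-0.3,0.8]
    - [0,0,0,0,0,-0.6,0.8]
    - [0,0,0,0,0,-0.8,0.8]
    - [0,0,0,0,0,-1.0,0.8]
    - [0,0,0,0,0,-1.15,0.8]
    - [0,0,0,0,0,-1.25,0.8]
    - [0,0,0,0,0,-1.25,0.8]

```text
clock: 12.12
tool_pos: [496.3, -166.6, 97.5]
orientation: [3.124, -0.002, 3.026]
wrist_force: [-0.2, -0.7, -2.6]
width: 13.5
gripper_force: 30.0
```

step_arm:
  steps:
    - [0,0,0,0,0,-0.05,0.8]
    - [0,0,0,0,0,-0.1,0.8]
    - [0,0,0,0,0,-0.15,0.8]
    - [0,0,0,0,0,-0.15,0.8]

```text
clock: 12.62
tool_pos: [496.3, -166.6, 96.0]
orientation: [3.124, -0.002, 3.026]
wrist_force: [-0.2, 0.2, -3.3]
width: 13.3
gripper_force: 30.0
```

step_arm:
  steps:
    - [0,0,0,0,0,-0.05,0.8]
    - [0,0,0,0,0,-0.1,0.8]
    - [0,0,0,0,0,-0.1,0.8]

```text
clock: 13.0
tool_pos: [496.1, -166.6, 95.6]
orientation: [3.125, -0.002, 3.026]
wrist_force: [-3.8, 1.2, 6.8]
width: 13.9
gripper_force: 30.0
```

```bash
python3 chk.py
```

```text
tcp [ 496.11 -166.58   95.64] [0.01 0.01 0.01] rv [-0.0171 -0.0001  0.0005] F [-4.56972773 -0.54517104  6.41376177]
n [ 2.e-04 -3.e-04  1.e+00] a [-64.1] ((-0.025142669677734375, 0.0207366943359375), (119.95935821533203, 119.93524169921875), 6.595808506011963) ztop 90.60791064197991
side plate a [-61.7  62. ] b [-61.5  53.4]
```

The insert is on the floor of the well: the force has turned upward at the expected height. Release and withdraw.

step_arm:
  steps:
    - [0,0,0,0,0,0.05,1.6]
    - [0,0,0,0,0,0.05,2.5]
    - [0,0,0,0,0,0.05,3.5]
    - [0,0,0,0,0,0.05,3.5]
    - [0,0,0,0,0,0.05,3.5]

```text
clock: 13.82
tool_pos: [496.3, -166.6, 95.4]
orientation: [3.124, -0.002, 3.026]
wrist_force: [0.2, -0.4, -0.3]
width: 34.8
gripper_force: 0.0
```

step_arm:
  steps:
    - [0,0,0,0,0,2,3.5]
    - [0,0,0,0,0,5,3.5]
    - [0,0,0,0,0,10,3.5]
    - [0,0,0,4,0,14,3.5]
    - [0,0,0,8,0,18,3.5]
    - [0,0,0,13,0,20,3.5]
    - [0,0,0,13,0,20,3.5]
    - [0,0,0,13,0,20,3.5]

```text
clock: 14.82
tool_pos: [625.5, -166.3, 294.5]
orientation: [3.124, -0.004, 3.026]
wrist_force: [-0.4, 1.0, 0.3]
width: 35.3
gripper_force: 0.0
```

```bash
python3 - <<'E'
from h import *
f=grab('wrist');np.savez('wh3.npz',**f);cv2.imwrite('pics/w5.png',cv2.resize(f['color'][:250,:380],None,fx=2,fy=2))
th=np.radians(-6.6);X=np.array([np.cos(th),np.sin(th),0]);Y=np.array([-X[1],X[0],0]);c0=np.array([496,-168.6,0])
P=pts(f);q=P-c0;a=q@X;b=q@Y;z=P[...,2]
k=(abs(a)<30)&(abs(b)<30)&(z>80)&(z<96);w=P[k];n=np.linalg.svd(w-w.mean(0),full_matrices=False)[2][2];print('plate n',n,np.median(w[:,2]))
t=(z>125)&(z<138)&(abs(a)<40)&(abs(b)<40);r=cv2.minAreaRect(np.c_[a[t],b[t]].astype(np.float32));print('tab ab',r,t.sum())
k=(z>138)&(z<152)&(P[...,1]<-230);print('pin',cv2.minAreaRect(P[k][:,:2].astype(np.float32)),k.sum())
s=ctrl.sense();print(s['tool_pos'],s['orientation'],s['joint_pos'])
E
```

```text
plate n [-8.62848967e-04  5.43776376e-04 -9.99999480e-01] 90.72278524270001
tab ab ((0.4726600646972656, 0.4692506790161133), (13.642195701599121, 35.423439025878906), 89.42971801757812) 516
pin ((514.8881225585938, -347.0647888183594), (27.355026245117188, 176.3787384033203), 65.32044982910156) 955
[ 625.25784017 -166.46828382  294.69471417] [ 3.12407157 -0.00392806  3.02568697] [-0.36971033  0.446436    1.33982695  0.01632274  1.36355842 -1.82799088]
```

View pics/w5.png

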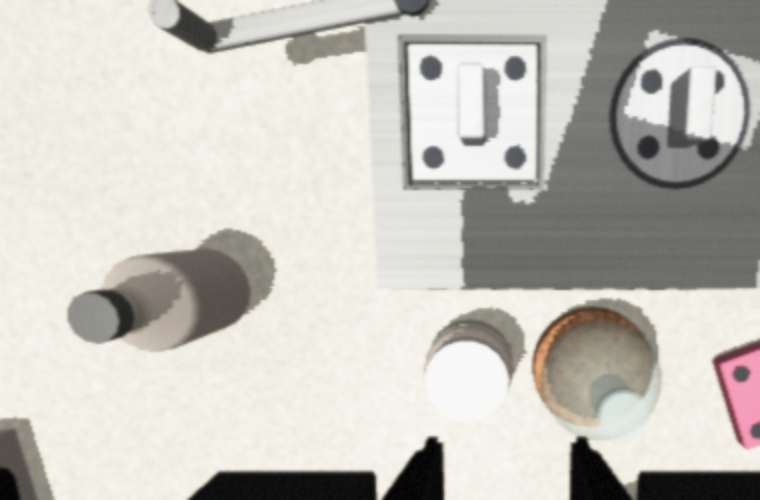

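The insert is flush and centred, with a level top at 90.7 mm and the tab within 0.5 mm of the well's centre. Now the bar: cage the pin loosely and lead it round the arc.

```bash
python3 - <<'E'
from h import *
f=load('wrist');print('pin ray',ray(f,82,6.5,147))
H=np.array([434.7,-193.8])
def Rt(phi):
    t=phi+np.pi/2;y=np.array([np.cos(t),np.sin(t),0]);z=np.array([0,0,-1.]);return R.from_matrix(np.c_[np.cross(y,z),y,z])
p0=np.radians(-85.7)
print(need([443.3,-307.6,190],Rt(p0)))
print('arc rel to start (cm), rz')
for d in range(0,90,9):
    p=p0+np.radians(d);print(d,round(np.radians(d),3),((115*np.array([np.cos(p)-np.cos(p0),np.sin(p)-np.sin(p0)]))/10).round(2))
E
```

```text
pin ray [ 444.08252236 -307.34476395  147.        ]
(array([-0.0162,  0.0108, -1.3798]), array([-18.2 , -14.11, -10.47]))
arc rel to start (cm), rz
0 0.0 [0. 0.]
9 0.157 [1.78 0.28]
18 0.314 [3.5  0.83]
27 0.471 [5.11 1.64]
36 0.628 [6.58 2.7 ]
45 0.785 [7.86 3.97]
54 0.942 [8.92 5.42]
63 1.1 [9.75 7.03]
72 1.257 [10.31  8.74]
81 1.414 [10.6  10.53]
```

step_arm:
  steps:
    - [-0.002,0.002,-0.18,-2.5,-2,0,3.6]
    - [-0.004,0.003,-0.36,-5,-4,0,3.6]
    - [-0.006,0.004,-0.54,-8,-6,0,3.6]
    - [-0.008,0.005,-0.72,-11,-8,0,3.6]
    - [-0.01,0.007,-0.9,-14,-10.5,-3,3.6]
    - [-0.012,0.008,-1.08,-16,-12.5,-6,3.6]
    - [-0.014,0.009,-1.26,-18.2,-14.11,-10.47,3.6]
    - [-0.0162,0.0108,-1.3798,-18.2,-14.11,-10.47,3.6]

```text
clock: 15.88
tool_pos: [440.8, -307.3, 188.0]
orientation: [-3.137, -0.002, 1.639]
wrist_force: [0.6, 0.6, 1.5]
width: 36.3
gripper_force: 0.0
```

step_arm:
  steps:
    - [0,0,0,0,0,0,3.6]
    - [0,0,0,0,0,0,3.6]
    - [0,0,0,0,0,0,3.6]

```text
clock: 16.25
tool_pos: [444.4, -307.5, 191.2]
orientation: [3.141, 0.002, 1.648]
wrist_force: [1.0, 0.2, 0.0]
width: 36.0
gripper_force: 0.0
```

```bash
python3 - <<'E'
from h import *
t=np.radians(4.3);y=np.array([np.cos(t),np.sin(t),0]);z=np.array([0,0,-1.])
print(need([443.7,-307.5,116],R.from_matrix(np.c_[np.cross(y,z),y,z])),ctrl.sense()['tool_pos'])
E
```

```text
(array([ 0.0022,  0.0003, -0.0021]), array([-0.07,  0.  , -7.52])) [ 444.42567479 -307.51298025  191.21090794]
```

Descend around the pin, then narrow to 22 mm (pin 16 mm).

step_arm:
  steps:
    - [0,0,0,-0.07,0,-2.5,3.6]
    - [0,0,0,-0.07,0,-4.5,3.6]
    - [0,0,0,-0.07,0,-6,3.6]
    - [0,0,0,-0.07,0,-7.5,3.6]
    - [0,0,0,-0.07,0,-7.5,3]
    - [0,0,0,-0.07,0,-7.5,2.3]
    - [0,0,0,-0.07,0,-7.5,2.3]
    - [0,0,0,-0.07,0,-7.5,2.3]

```text
clock: 17.25
tool_pos: [443.7, -307.8, 116.2]
orientation: [3.141, 0.002, 1.646]
wrist_force: [0.8, 0.0, -0.8]
width: 23.2
gripper_force: 0.0
```

step_arm:
  steps:
    - [0,0,0.079,0.9,0.1,0,2.3]
    - [0,0,0.157,1.78,0.28,0,2.3]
    - [0,0,0.236,2.65,0.53,0,2.3]
    - [0,0,0.314,3.5,0.83,0,2.3]
    - [0,0,0.393,4.32,1.21,0,2.3]
    - [0,0,0.471,5.11,1.64,0,2.3]

```text
clock: 18.0
tool_pos: [494.9, -291.3, 116.0]
orientation: [-3.141, 0.002, 2.12]
wrist_force: [-0.8, -0.1, 0.6]
width: 23.2
gripper_force: 0.4
```

```bash
cat > l.py <<'E'
from h import *
H=np.array([434.7,-193.8]);s=ctrl.sense();d=s['tool_pos'][:2]-H;p=np.arctan2(d[1],d[0])
print('r',np.hypot(*d).round(1),'latch~',np.round(p+np.radians(96.6),3),'F',s['wrist_force'].round(1),s['tool_pos'].round(1),s['orientation'])
for dd in (5,10,15,20,25,30,35,40,45,50,51.5,53):
    q=p+np.radians(dd);print(dd,np.radians(dd).round(3),((H+115*np.array([np.cos(q),np.sin(q)])-s['tool_pos'][:2])/10).round(2),'latch',np.round(q+np.radians(96.6),2))
E
python3 l.py
```

```text
r 114.6 latch~ 0.669 F [-0.8 -0.1  0.6] [ 494.9 -291.3  116. ] [-3.14114755e+00  1.95193414e-03  2.11955257e+00]
5 0.087 [0.85 0.53] latch 0.76
10 0.175 [1.63 1.16] latch 0.84
15 0.262 [2.35 1.86] latch 0.93
20 0.349 [3.01 2.62] latch 1.02
25 0.436 [3.59 3.43] latch 1.1
30 0.524 [4.11 4.29] latch 1.19
35 0.611 [4.54 5.2 ] latch 1.28
40 0.698 [4.9  6.14] latch 1.37
45 0.785 [5.17 7.1 ] latch 1.45
50 0.873 [5.36 8.09] latch 1.54
51.5 0.899 [5.4  8.38] latch 1.57
53 0.925 [5.43 8.68] latch 1.59
```

step_arm:
  steps:
    - [0,0,0.087,0.85,0.53,0,2.3]
    - [0,0,0.175,1.63,1.16,0,2.3]
    - [0,0,0.262,2.35,1.86,0,2.3]
    - [0,0,0.349,3.01,2.62,0,2.3]
    - [0,0,0.436,3.59,3.43,0,2.3]
    - [0,0,0.524,4.11,4.29,0,2.3]
    - [0,0,0.611,4.54,5.2,0,2.3]
    - [0,0,0.698,4.9,6.14,0,2.3]

```text
clock: 19.0
tool_pos: [544.0, -229.8, 116.1]
orientation: [-3.141, 0.002, 2.818]
wrist_force: [0.4, -1.6, 1.2]
width: 22.8
gripper_force: 0.4
```

```bash
sed -i 's/(5,10,15.*53)/(4,8,10,12,13,14,15,16)/' l.py; python3 l.py
```

```text
r 115.1 latch~ 1.368 F [ 0.4 -1.6  1.2] [ 544.  -229.8  116.1] [-3.14086139e+00  2.48556880e-03  2.81791901e+00]
4 0.07 [0.21 0.77] latch 1.44
8 0.14 [0.38 1.56] latch 1.51
10 0.175 [0.45 1.95] latch 1.54
12 0.209 [0.5  2.35] latch 1.58
13 0.227 [0.52 2.55] latch 1.59
14 0.244 [0.54 2.75] latch 1.61
15 0.262 [0.55 2.95] latch 1.63
16 0.279 [0.56 3.15] latch 1.65
```

step_arm:
  steps:
    - [0,0,0.07,0.21,0.77,0,2.3]
    - [0,0,0.14,0.38,1.56,0,2.3]
    - [0,0,0.175,0.45,1.95,0,2.3]
    - [0,0,0.209,0.5,2.35,0,2.3]
    - [0,0,0.209,0.5,2.35,0,2.3]

```text
clock: 19.62
tool_pos: [548.6, -206.2, 115.8]
orientation: [-3.141, 0.002, 3.024]
wrist_force: [0.4, 0.7, 0.4]
width: 23.0
gripper_force: 0.0
```

step_arm:
  steps:
    - [0,0,0,0.02,0.1,0,2.3]
    - [0,0,0,0.03,0.2,0,2.3]
    - [0,0,0,0.03,0.25,0,2.3]

```text
clock: 20.0
tool_pos: [549.0, -203.9, 115.8]
orientation: [-3.141, 0.002, 3.024]
wrist_force: [0.4, -0.1, 1.3]
width: 23.0
gripper_force: 0.3
```

step_arm:
  steps:
    - [0,0,0,0,0.1,0,2.3]
    - [0,0,0,0,0.15,0,2.3]
    - [0,0,0,0,0.15,0,2.3]

```text
clock: 20.38
tool_pos: [549.0, -202.3, 115.8]
orientation: [-3.141, 0.002, 3.024]
wrist_force: [0.3, -1.0, -0.4]
width: 23.0
gripper_force: 0.2
```

step_arm:
  steps:
    - [0,0,0,0,0.1,0,2.3]
    - [0,0,0,0,0.2,0,2.3]
    - [0,0,0,0,0.2,0,2.3]

```text
clock: 20.75
tool_pos: [549.1, -201.6, 115.9]
orientation: [-3.139, 0.002, 3.024]
wrist_force: [0.0, -8.8, -0.5]
width: 23.2
gripper_force: 4.2
```

The force has risen to 9 N, so the bar is against its stop. I'll back off slightly, open and rise straight up.

step_arm:
  steps:
    - [0,0,0,0,-0.2,0,2.6]
    - [0,0,0,0,-0.3,0,3.4]
    - [0,0,0,0,-0.3,0,3.4]
    - [0,0,0,0,-0.3,3,3.4]
    - [0,0,0,0,-0.3,7,3.4]
    - [0,0,0,3,-0.3,12,3.4]
    - [0,0,0,7,2,17,3.4]
    - [0,0,0,10,3,19,3.4]

```text
clock: 21.75
tool_pos: [650.3, -169.5, 308.9]
orientation: [-3.141, 0.005, 3.024]
wrist_force: [0.1, -0.4, -1.1]
width: 33.9
gripper_force: 0.0
```

step_arm:
  steps:
    - [0,0,0,0,0,0,3.4]
    - [0,0,0,0,0,0,3.4]

```text
clock: 22.0
tool_pos: [648.2, -170.2, 304.6]
orientation: [-3.142, -0.0, 3.024]
wrist_force: [-0.5, -0.1, -0.0]
width: 34.0
gripper_force: 0.0
```

```bash
python3 - <<'E'
from h import *
f=grab('wrist');cv2.imwrite('pics/w6.png',f['color'])
th=np.radians(-6.6);X=np.array([np.cos(th),np.sin(th),0]);Y=np.array([-X[1],X[0],0]);c0=np.array([496,-168.6,0])
P=pts(f);q=P-c0;a=q@X;b=q@Y;z=P[...,2]
t=(z>125)&(z<138)&(abs(a)<25)&(abs(b)<20);print('tab',cv2.minAreaRect(np.c_[a[t],b[t]].astype(np.float32)))
k=(z>138)&(z<152)&(abs(a-57)<30)&(abs(b+32)<30);m=P[k].mean(0)[:2]-[434.7,-193.8];print('pin',P[k].mean(0),k.sum(),'latch',np.arctan2(m[1],m[0])+np.radians(96.6))
k=(z>80)&(z<96)&(abs(a)<30)&(abs(b)<20);print(np.median(z[k]))
E
```

```text
tab ((0.42552947998046875, 0.568662166595459), (13.815662384033203, 35.6024055480957), 89.49207305908203)
pin [ 549.94250025 -206.15622132  146.91880852] 196 latch 1.5791768005317466
90.69420970675094
```

View pics/w6.png

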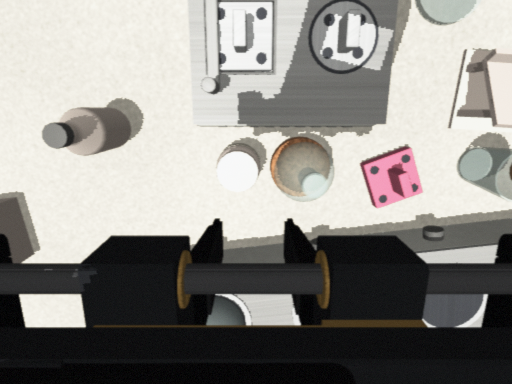

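The bar lies over the insert's edge with its pin at (209,85), which measures as about 1.57 rad. The insert is flush and the vessels are undisturbed.

```bash
python3 -c "
from station import ctrl
print(ctrl.finish_job())"
```

```text
the job is handed in; nothing more can be done
None
```

The square insert sits flush in the well and is released, the retaining bar is closed against its stop (about 1.57 rad measured), and the job was handed in at about 22 s; the hand-in returned no verdict.

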